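# Open a board magazine's gate and hold it wide

## Robot

A 6-joint arm with a two-finger parallel gripper is mounted at the origin on a cart in front of the work surface, level with it; the furniture and walls round the work are solid. World frame = base frame: x ahead of the robot, y to its left, z up, the work surface at z = 0. Lengths are in m, angles in rad, forces in N, time in s.
With the tool pointing down it reaches from about 0.425 to 0.95 m from the base axis. Payload 3.5 kg.
Tool frame: the origin (TCP) lies between the finger pads; the fingertips stand 22 mm ahead of it and the grasp point (between the pads) lies 3 mm ahead of it (ctrl.nose_length is the z of the fingertips in the tool frame, in m); z points along the fingers, y is the line along which they close (so a half turn about z gives the same grasp; the last joint's range is limited). The gripper opens to 85 mm and grips with 20 to 120 N. Pads are 22 mm wide; open, the fingers measure 114 mm over their backs; the gripper's body (76 mm by 85 mm) begins 54 mm behind the grasp point. The pads swing forward as they close: fully open they stand 13 mm farther back than shut.
Start: joints at [1.017, 0.286, 1.577, -0, 1.279, -0.15], TCP at [0.265, 0.621, 0.253] pointing down, gripper open.
Joint ranges: [-2.77, 2.77], [-0.9, 2.22], [0.21, 2.48], [-1.53, 4.67], [0.24, 2.81], [-2.84, 2.84]. Speed limits (rad/s): [2.79, 2.79, 3.14, 3.14, 3.14, 3.14].

## Interface

Orientations are given as a unit quaternion [x, y, z, w].
In Python, from plant import ctrl gives the robot as it stands. The module is installed in compiled form; this text tells all that it offers.
- The arm moves only by the tool send_rows, never from a script. Its argument "rows" is text: rows parted by semicolons, each of 7 numbers parted by spaces: the turn, a rotation vector about the tool's x, y, z in degrees, then the shift along the tool's x, y, z in mm, then the opening, from -1 (shut) to 1 (fully open). A call has 1 to 8 rows; each row is the pose to reach, as a shift and turn from the pose commanded when the call began, along the tool's axes at that moment; what a row does not reach only later rows make up. A row lasts 1/8 s, in which the tool goes at most 62.5 mm and 10.7 degrees, less where a joint would pass 70% of its speed; a pose out of reach is approached as far as the arm can. A call with a gripper value outside its range is refused whole. The fingers move at their own pace and stop on an object; "grip_force" is the grip in N (left out, the last holds). Time passes only in rows, so rows that repeat a pose let the fingers close. It gives the time, the measured TCP pose, the force, the opening and the grip force at its end, in the units of the state.
- ctrl.get_state(): the state, without advancing time (a new reading comes with each control period).
- ctrl.read_camera(name): name is "scene" or "top"; returns a dict with "color" (480x640x3 uint8, red, green, blue), "fx", "fy", "cx", "cy" (pixels), "extrinsics" (4x4, takes a point from world to camera coordinates). Camera axes: x right, y down, z forward; pixel columns grow to the right and rows downward; lengths in m; the calibration is good to about 2 mm. A picture is of the moment at which its call begins. There is no depth.
- ctrl.sign_off(): hands the job in; it is judged then, once.
Trained networks look in a picture, given as the dict that the camera call returned (one of the last four; its "shot" number tells which), for a name from the list of things; names that differ only in an ending like _2 or _b are one class to them, and where a whole thing is asked for, a point or a joint stands for the part that bears it (a point fixed in the world has none). Each returns a list of dicts, best first, with "p" (0 to 1); they miss things now and then, are a little off and sometimes report something else, mostly with a low value. They report only what shows in the picture. A call takes as long as a camera call.
- ctrl.look_for(picture, target): "position" ([x, y, z] in m, in the coordinates of the camera as it stood for that picture, good to about 4 mm: the middle of the surface that is visible of it).
The state is a dict: "time": time; "qpos": joint angles; "dq": joint speeds; "joint_efforts": joint torques, N m; "eef_pos": TCP position; "tcp_rot": TCP orientation; "contact_force": force on the tool from outside, world axes, zero at the start; "wrist_torque": the same for the moment, N m; "opening": opening from 0.0 (shut) to 1.0 (fully open); "finger_force": force on a finger pad.
Only numpy, scipy, OpenCV 4.12 (cv2) and the standard library are available. Lean on these libraries where they do the work, as an engineer would, in place of code of your own. Each camera call takes 0.05 s, during which the arm holds its last target. There are 200 camera calls.

## Task

Tell the loader by pressing its round keys one at a time, green, then white, then blue, letting each spring back up. Then unlock the board magazine: squeeze the two tabs of the yellow catch fully together, after it those of the red catch, take the black upright knob on the blue gate, swing the gate out past the click of its detent until it stands about square to the magazine's front, and finish while still holding it wide open by the knob, because it swings back if let go. Leave the tape, bottle, solder reel and screwdriver where they are.

Things in the scene. Friction and masses are not known exactly. Their poses are not given: they have to be found in the camera images.
- gate_hinge (a point): The closed gate runs from here along -y. Point on the vertical hinge axis of the magazine's gate, 95 mm above the table (knob grip height). Its axes are those of the magazine: x into the magazine (away from the gate), y along the closed gate towards the hinge end, z up.
- magazine: The magazine is a grey box 122 mm deep, 200 mm wide, fixed to the table, with an aluminium deck at 55 mm height over its front half that carries both catches; its back wall is 74 mm high. In front lies a 4 mm thick apron plate (165 x 118 mm) with a brass sprung detent ball 110 mm from the hinge. Origin at the centre of its underside
- gate (a joint): Hinge angle of the blue gate, rad: 0 closed, grows as the free end swings out towards the robot side (clockwise seen from above), stop at 1.75. A spring pulls it shut (at the knob 0.3 N shut, 2.3 N wide open); the detent ball resists at 0.5 to 0.7 rad (about 5 N at the knob). Each catch that is not withdrawn holds the gate within about 0.1 rad
- gate_knob: Black upright round knob on the free end of the gate, a free-turning sleeve of 16 mm diameter, 60 mm tall; origin at the centre of its foot on the gate's top, 55 mm above the table, so it stands from 55 to 115 mm; its axis is 164 mm from the hinge axis. Grip it 35 to 45 mm above its foot; the fingers need not turn as the gate swings
- catch_yellow_grip (a point): Middle between the two upright tabs of the yellow catch, 94 mm above the table, 5 mm below the tabs' tops. Its axes: y is the squeeze line, z up. Tabs 26 mm wide (x), 6 mm thick, 59 to 99 mm high; outer faces at y = -23 mm (fixed tab) and y = +23 mm (sliding tab). It sits on the magazine's deck, 85 mm from the red catch; which of the two is nearer the hinge varies
- catch_yellow (a joint): Travel of the yellow catch's sliding tab towards the fixed tab, m: 0 locked, 0.014 fully squeezed (the outer faces are then 32 mm apart, at y = -23 and +9 mm). From 0.010 on it is withdrawn and its steel nose clears the gate. Slides at about 3 N and stays where it is left
- catch_red_grip (a point): The same point of the red catch, which is of the same make and size and has the same axes
- catch_red (a joint): Travel of the red catch's sliding tab, m; as for the yellow catch
- key_green_top (a point): Centre of the top face of the green key, a round push button 28 mm diameter, pressed straight down. The three keys stand in a row 62 mm apart on a grey key panel (205 x 70 mm) fixed to the table right of the magazine; their order in the row varies
- key_green (a joint): Travel of the green key, m: 0 up, 0.006 fully down, which takes 5 N; springs back. Pressed counts from 0.004
- key_white_top (a point): Centre of the top face of the white key, as the green one
- key_white (a joint): Travel of the white key, m, as the green one
- key_blue_top (a point): Centre of the top face of the blue key, as the green one
- key_blue (a joint): Travel of the blue key, m, as the green one
- tape: Bystander: loose light blue ring of tape, 100 mm diameter, 18 mm tall, lying near the robot; origin at the centre of its underside
- flux: Bystander: loose white bottle with a red cap, 45 mm diameter, 83 mm tall; origin at the centre of its underside
- solder: Bystander: loose standing reel of solder, 62 mm diameter, 45 mm tall; origin at the centre of its underside
- screwdriver: Bystander: loose yellow-handled screwdriver, 143 mm long, lying right of the key panel; origin at the centre of its underside

How it is judged:
On the way, in this order (a step that is already met when the one before it is completed fails the run):
1. the green key is pressed, alone (value of joint key_green above 0.004 m and value of joint each of key_white, key_blue below 0.002 m), for 0.1 s.
2. the white key is pressed, alone (value of joint key_white above 0.004 m and value of joint each of key_green, key_blue below 0.002 m), for 0.1 s.
3. the blue key is pressed, alone (value of joint key_blue above 0.004 m and value of joint each of key_green, key_white below 0.002 m), for 0.1 s.
4. the yellow catch is squeezed and withdrawn (value of joint catch_yellow above 0.01 m), for 0.1 s.
5. then the red catch is squeezed and withdrawn (value of joint catch_red above 0.01 m), for 0.1 s.
6. the gate is swung out past its detent (value of joint gate above 0.8 rad), for 0.1 s.
At the end, for the whole second after the job is handed in: The gate stands still, open by more than 1.25 rad (72 degrees), with the fingers bearing on its knob with more than 0.5 N; both catches are withdrawn by at least 9 mm and all keys are up (value of joint gate above 1.25 rad and velocity of joint gate between -0.15 and 0.15 rad/s and contact force between the fingers and gate_knob above 0.5 N and value of joint each of catch_yellow, catch_red above 0.009 m and value of joint each of key_green, key_white, key_blue below 0.002 m); the arm keeps its last pose, push and grip.
It fails at once if the red catch is withdrawn while the yellow one is still locked (value of joint catch_red above 0.007 m and value of joint catch_yellow below 0.007 m).
It fails at once if two keys are down at once (value of joint each of key_green, key_white above 0.003 m or value of joint each of key_green, key_blue above 0.003 m or value of joint each of key_white, key_blue above 0.003 m).
It fails at once if a bystander is moved by more than 3 cm (distance of any of tape, flux, solder, screwdriver from where it was at the start of the episode above 0.03 m).
It also fails if it takes over 72 s, if anything falls off the work surface, if the arm or the gripper's body presses on something with over 40 N, if the wrist force passes 120 N, or if a joint passes its speed limit or range.

## Working session

There is one attempt and no reset: what is moved stays moved. The work goes in short steps, Python scripts to look and compute and a tool call to move; the robot and the scene stay as the last step left them, time stands still between calls to the robot, and variables do not carry over. Pictures are saved under pics/ and viewed, at most 10 in all, crops included, and the job is handed in when it is done.

Besides the shell and the picture viewer there is one more tool, called after "Request:" in YAML: its name, and indented under it one key for each argument. send_rows: Moves the arm, as the interface text tells. Its arguments: {"type":"object","properties":{"rows":{"type":"string"},"grip_force":{"type":"number"}},"required":["rows"]}

```bash
mkdir -p pics; cat > h.py <<'E'
from plant import ctrl
import numpy as np, cv2
from scipy.spatial.transform import Rotation as R
def w(pic,p):
    E=np.array(pic["extrinsics"]); return np.linalg.inv(E)[:3]@np.r_[p,1]
def proj(pic,P):
    E=np.array(pic["extrinsics"]); c=E[:3]@np.r_[P,1]; return np.array([pic["fx"]*c[0]/c[2]+pic["cx"],pic["fy"]*c[1]/c[2]+pic["cy"]])
def ray(pic,u,v,z):
    Ei=np.linalg.inv(np.array(pic["extrinsics"])); d=Ei[:3,:3]@np.array([(u-pic["cx"])/pic["fx"],(v-pic["cy"])/pic["fy"],1]); o=Ei[:3,3]
    return o+d*(z-o[2])/d[2]
def save(pic,n): cv2.imwrite("pics/"+n,pic["color"][...,::-1])
E
python3 - <<'E'
from h import *
s=ctrl.get_state(); print(s, ctrl.nose_length)
for cam in ["scene","top"]:
    p=ctrl.read_camera(cam); save(p,cam+"0.png")
    print(cam, "cam pos",np.linalg.inv(p["extrinsics"])[:3,3].round(3))
    for n in ["magazine","gate_hinge","gate","gate_knob","catch_yellow_grip","catch_yellow","catch_red_grip","catch_red","key_green_top","key_white_top","key_blue_top","tape","flux","solder","screwdriver"]:
        try: print(n,[(round(r["p"],2),w(p,r["position"]).round(4).tolist(),proj(p,w(p,r["position"])).round().tolist()) for r in ctrl.look_for(p,n)[:2]])
        except Exception as e: print(n,e)
E
```

```text
{'time': 0.0, 'qpos': array([ 1.01696578e+00,  2.87196200e-01,  1.57818365e+00, -2.59127811e-05,
        1.27857993e+00, -1.50012873e-01]), 'dq': array([-0.00085199, -0.00069776, -0.00031349, -0.00113118, -0.00052956,
       -0.00068975]), 'joint_efforts': array([-1.26644019e-03, -4.05977762e+01, -2.92624819e+01, -2.32253560e-04,
        5.75813567e-03,  5.87568948e-06]), 'eef_pos': array([0.26489344, 0.62019413, 0.25192315]), 'tcp_rot': array([ 2.00535941e-01,  9.79685631e-01, -1.11530326e-03, -3.96335570e-04]), 'contact_force': array([-0.48825544,  0.45529817,  0.08399134]), 'wrist_torque': array([-0.00809979,  0.03689655,  0.03142746]), 'finger_force': 0.0, 'opening': 0.9988166307610257} 0.022
scene cam pos [ 0.054 -0.473  0.671]
magazine []
gate_hinge [(0.92, [0.6104, 0.0046, 0.0206], [282.0, 246.0]), (0.66, [0.5143, -0.2414, 0.0355], [353.0, 319.0])]
gate [(0.79, [0.6091, -0.0047, 0.0482], [284.0, 239.0]), (0.58, [0.4007, -0.2773, 0.0326], [336.0, 374.0])]
gate_knob [(0.61, [0.618, -0.0603, 0.0837], [307.0, 234.0])]
catch_yellow_grip [(0.56, [0.6368, 0.0598, 0.0787], [269.0, 211
[... 1199 characters left out ...]
621], [235.0, 215.0]), (0.25, [0.415, -0.4028, 0.0109], [443.0, 312.0])]
catch_yellow [(0.64, [0.6352, 0.0715, 0.0799], [231.0, 215.0])]
catch_red_grip [(0.96, [0.6418, -0.0246, 0.0647], [275.0, 213.0]), (0.69, [0.6396, 0.0639, 0.0607], [236.0, 215.0])]
catch_red [(0.65, [0.6424, -0.016, 0.0731], [270.0, 212.0])]
key_green_top []
key_white_top [(0.41, [0.6097, 0.0112, 0.0604], [259.0, 228.0])]
key_blue_top []
tape [(0.82, [0.4005, -0.0048, 0.0205], [268.0, 322.0]), (0.31, [0.4006, -0.2751, 0.0365], [389.0, 320.0])]
flux [(0.72, [0.7355, -0.2201, 0.0655], [360.0, 172.0])]
solder [(0.61, [0.6625, -0.2478, 0.0423], [372.0, 205.0])]
screwdriver [(0.73, [0.4133, -0.4001, 0.0119], [442.0, 313.0])]
```

```bash
python3 - <<'E'
import cv2
a=cv2.imread("pics/scene0.png")[170:440,200:460]; cv2.imwrite("pics/sc.png",cv2.resize(a,(780,600)[:1]+(600,) if 0 else (578,600),interpolation=cv2.INTER_CUBIC))
b=cv2.imread("pics/top0.png")[130:360,180:480]; cv2.imwrite("pics/tc.png",cv2.resize(b,(780,598),interpolation=cv2.INTER_CUBIC))
E
```

```text
(no output)
```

View pics/sc.png

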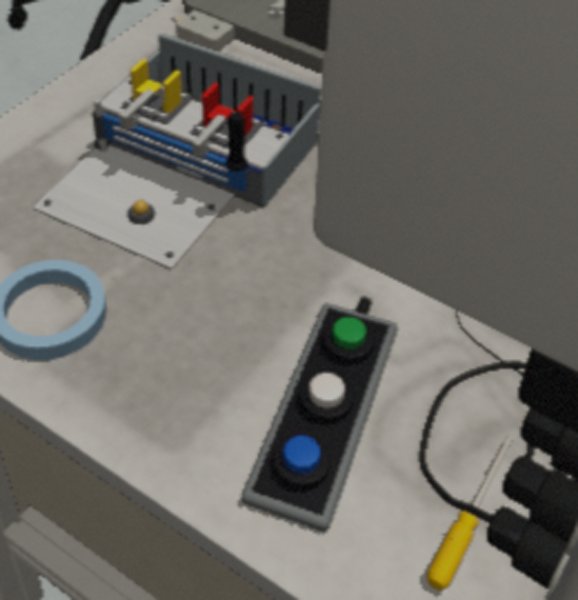

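View pics/tc.png

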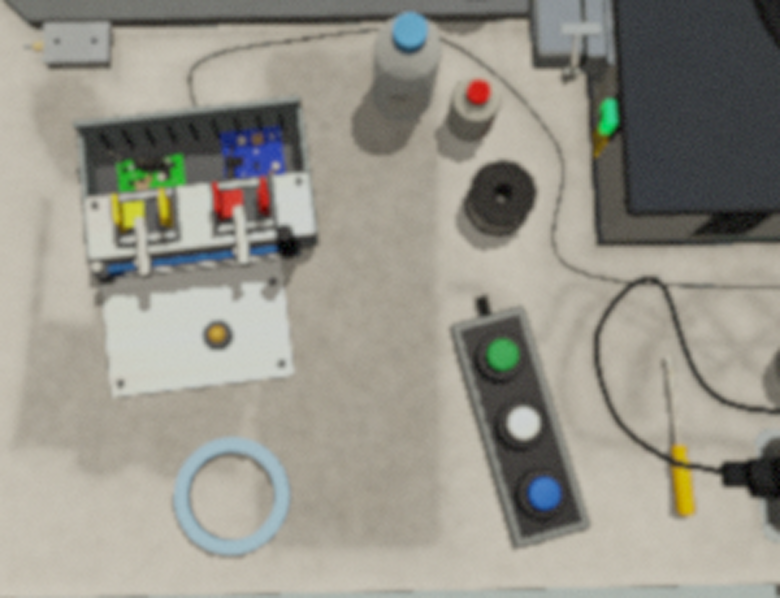

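```bash
cat >> h.py <<'E'
def blobs(pic,lo,hi,amin=15):
    m=cv2.inRange(cv2.cvtColor(pic["color"],cv2.COLOR_RGB2HSV),lo,hi)
    n,l,s,c=cv2.connectedComponentsWithStats(m)
    return [(c[i],s[i].tolist()) for i in range(1,n) if s[i][4]>=amin]
def tri(p1,a,p2,b):
    A=[]
    for p,uv in((p1,a),(p2,b)):
        K=np.array([[p["fx"],0,p["cx"]],[0,p["fy"],p["cy"]],[0,0,1]]); A.append(K@np.array(p["extrinsics"])[:3])
    X=cv2.triangulatePoints(A[0],A[1],np.array(a,float).reshape(2,1),np.array(b,float).reshape(2,1)).ravel(); return X[:3]/X[3]
E
python3 - <<'E'
from h import *
S=ctrl.read_camera("scene");T=ctrl.read_camera("top")
cols={"green":((45,120,40),(80,255,255)),"blue":((105,140,60),(125,255,255)),"yellow":((22,150,80),(32,255,255)),"red":((0,170,80),(6,255,255)),"white":((0,0,200),(40,40,255))}
for k,(lo,hi) in cols.items():
    for n,p in(("S",S),("T",T)):
        if k=="white": 
            print(k,n,[(b[0].round(1).tolist(),b[1]) for b in blobs(p,lo,hi,40) if b[1][4]<300])
        else: print(k,n,[(b[0].round(1).tolist(),b[1]) for b in blobs(p,lo,hi)])
g=cv2.cvtColor(T["color"],cv2.COLOR_RGB2GRAY)
L=cv2.createLineSegmentDetector().detect(g)[0][:,0]
for l in L:
    if 195<l[0]<320 and 150<l[1]<300 and np.hypot(l[2]-l[0],l[3]-l[1])>22:
        a,b=ray(T,l[0],l[1],.03),ray(T,l[2],l[3],.03); d=b-a
        print(l.round(1),np.degrees(np.arctan2(d[1],d[0])).round(1)%90,a[:2].round(3),b[:2].round(3))
E
```

```text
green S [([356.7, 319.2], [349, 312, 16, 15, 191])]
green T [([414.0, 174.8], [410, 168, 9, 15, 101]), ([237.4, 196.6], [225, 189, 26, 15, 184]), ([495.7, 268.7], [482, 256, 28, 26, 543]), ([372.7, 266.3], [367, 260, 13, 13, 120])]
blue S [([310.3, 124.4], [291, 110, 49, 35, 845]), ([249.3, 225.7], [247, 221, 7, 12, 44]), ([272.9, 231.9], [260, 227, 26, 11, 74]), ([297.2, 241.0], [293, 239, 9, 5, 29]), ([305.9, 250.3], [300, 247, 10, 9, 53]), ([335.4, 373.7], [327, 366, 18, 17, 237])]
blue T [([96.2, 2.7], [92, 0, 11, 8, 53]), ([276.9, 187.6], [264, 179, 25, 19, 256]), ([264.3, 227.6], [260, 227, 9, 2, 15]), ([250.3, 229.3], [242, 228, 16, 3, 27]), ([225.4, 233.0], [222, 232, 9, 4, 22]), ([388.9, 319.5], [383, 313, 13, 14, 133])]
yellow S [([270.3, 208.1], [259, 197, 23, 24, 236]), ([402.8, 417.7], [392, 400, 23, 35, 362])]
yellow T [([409.8, 184.2], [408, 180, 6, 10, 28]), ([243.0, 210.4], [241, 203, 5, 14, 54]), ([228.2, 211.6], [223, 205, 12, 14, 91]), ([537.0, 268.3], [515, 241, 48, 49, 1029]), ([442.1, 315.1], [438, 301, 9, 27, 150])]
red S [([295.7, 216.3], [291, 207, 14, 19, 1
[... 482 characters left out ...]
9]), ([207.9, 473.7], [196, 469, 25, 10, 119])]
[238.1 226.9 269.5 222.9] 6.5 [0.619 0.063] [ 0.627 -0.009]
[208.4 177.7 293.4 168.1] 5.700000000000003 [0.739 0.135] [ 0.759 -0.066]
[294.  168.4 296.6 194.5] 5.0 [ 0.758 -0.068] [ 0.694 -0.073]
[212.6 211.7 210.5 177.9] 4.8 [0.656 0.123] [0.738 0.13 ]
[221.9 156.5 199.4 156.3] 88.4 [0.791 0.104] [0.793 0.158]
[198.1 153.  220.6 152.4] 0.5 [0.801 0.161] [0.802 0.107]
[267.  239.3 238.2 242.2] 4.700000000000003 [ 0.588 -0.004] [0.583 0.063]
[224.2 281.6 291.8 273.6] 5.700000000000003 [0.493 0.093] [ 0.508 -0.06 ]
[292.5 271.9 288.9 243.2] 6.6 [ 0.512 -0.062] [ 0.578 -0.054]
[219.7 249.3 222.3 281.8] 5.699999999999989 [0.567 0.105] [0.492 0.098]
```

```bash
python3 - <<'E'
from h import *
S=ctrl.read_camera("scene");T=ctrl.read_camera("top")
print("green",tri(S,(356.7,319.2),T,(372.7,266.3)).round(4),"blue",tri(S,(335.4,373.7),T,(388.9,319.5)).round(4))
Rm=R.from_euler('z',5.7,degrees=True).as_matrix()
cols={"yellow":((20,130,60),(34,255,255)),"red":((0,140,60),(8,255,255))}
box={"yellow":(218,252,198,225),"red":(256,292,194,222)}
for k in cols:
  for z in (.099,.059):
    m=cv2.inRange(cv2.cvtColor(T["color"],cv2.COLOR_RGB2HSV),*cols[k]); x0,x1,y0,y1=box[k]
    v,u=np.nonzero(m[y0:y1,x0:x1]); P=np.array([Rm.T@ray(T,a+x0,b+y0,z) for a,b in zip(u,v)])
    n,l=cv2.connectedComponents(m[y0:y1,x0:x1])
    for i in range(1,n):
        Q=P[l[v,u]==i]
        if len(Q)>12: print(k,z,"min",np.percentile(Q,3,0).round(4)[:2],"max",np.percentile(Q,97,0).round(4)[:2],len(Q))
for n,cand in (("knob",["gate_knob"]),):
    for p in(S,T): print([(r["p"],w(p,r["position"]).round(4)) for r in ctrl.look_for(p,"gate_knob")])
print("hinge-frame of knob net", Rm.T@np.array([.6113,-.0606,.098]))
a=[cv2.resize(S["color"][185:275,235:345],(660,540),interpolation=cv2.INTER_CUBIC)]
cv2.imwrite("pics/magS.png",a[0][...,::-1])
b=cv2.resize(T["color"][160:260,200:310],(660,600),interpolation=cv2.INTER_CUBIC); cv2.imwrite("pics/magT.png",b[...,::-1])
E
```

```text
green [ 0.5212 -0.245   0.0313] blue [ 0.4012 -0.2758  0.0324]
yellow 0.099 min [ 0.629  -0.0272] max [ 0.6588 -0.0179] 59
yellow 0.099 min [ 0.6292 -0.0038] max [0.6557 0.0199] 109
yellow 0.059 min [ 0.6391 -0.022 ] max [ 0.6702 -0.0123] 59
yellow 0.059 min [0.6394 0.0024] max [0.667  0.0271] 109
red 0.099 min [ 0.6302 -0.1097] max [ 0.6564 -0.1007] 48
red 0.099 min [ 0.6297 -0.0862] max [ 0.6536 -0.0649] 93
red 0.059 min [ 0.6404 -0.1079] max [ 0.6676 -0.0986] 48
red 0.059 min [ 0.6399 -0.0835] max [ 0.6647 -0.0613] 93
[(0.57, array([ 0.6123, -0.0621,  0.0837])), (0.18, array([ 0.6394, -0.0109,  0.0754]))]
[(0.47, array([ 0.6114, -0.06  ,  0.0987])), (0.37, array([ 0.6646, -0.2492,  0.0446]))]
hinge-frame of knob net [ 0.60225869 -0.12101453  0.098     ]
```

View pics/magS.png

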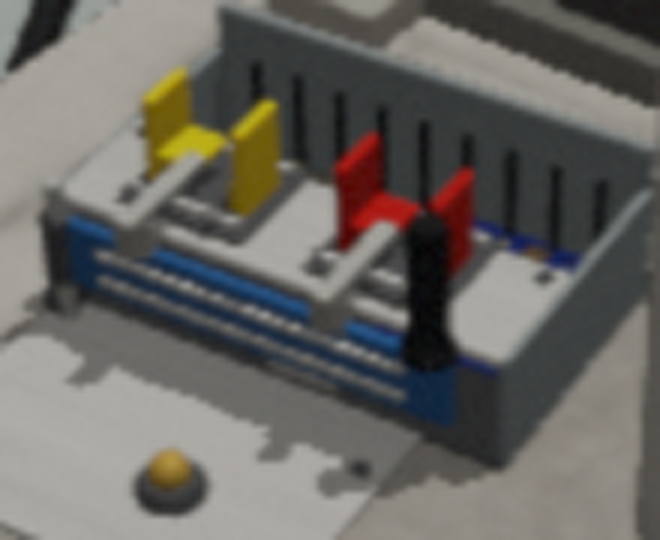

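View pics/magT.png

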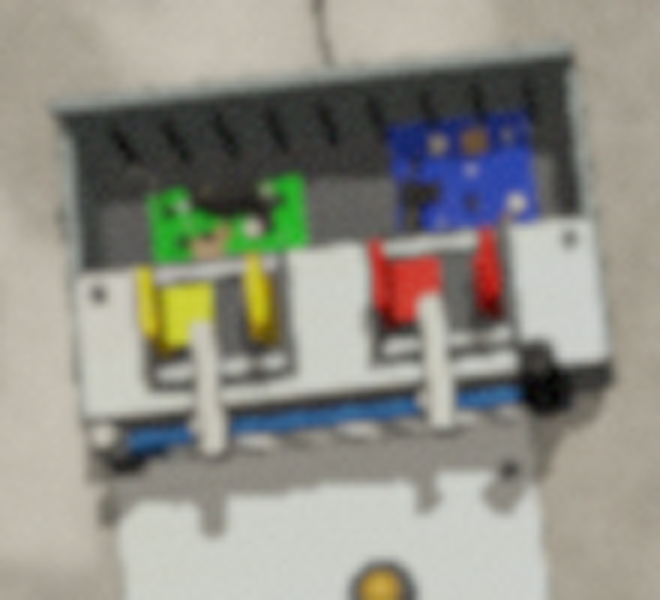

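```bash
cat >> h.py <<'E'
def st():
    s=ctrl.get_state(); print("t",round(s["time"],2),"pos",s["eef_pos"].round(4),"F",s["contact_force"].round(1),"op",round(s["opening"],3),"ff",round(s["finger_force"],1),"q",s["qpos"].round(2)); return s
def go(*targets,yaw=95.7):
    s=st(); r=R.from_quat(s["tcp_rot"]); y=np.radians(yaw)
    Y=np.array([np.cos(y),np.sin(y),0]);Z=np.array([0,0,-1.]);X=np.cross(Y,Z)
    rel=r.inv()*R.from_matrix(np.c_[X,Y,Z])
    print("turn",rel.as_rotvec(degrees=True).round(2))
    for t in targets: print(t,"shift mm",(r.inv().apply(np.array(t)-s["eef_pos"])*1000).round(1))
E
python3 -c "
from h import *
go((.6,.25,.25),(.6,-.0,.25),(.521,-.2455,.2),(.521,-.2455,.085))"
```

```text
t 1.9 pos [0.2652 0.6207 0.2533] F [-0.1  0.4 -1.1] op 0.997 ff 0.0 q [ 1.02  0.29  1.58  0.    1.28 -0.15]
turn [ -0.    -0.   -28.83]
(0.6, 0.25, 0.25) shift mm [-453.6 -209.3    3.3]
(0.6, -0.0, 0.25) shift mm [-551.8 -439.2    3.3]
(0.521, -0.2455, 0.2) shift mm [-575.6 -696.    53.3]
(0.521, -0.2455, 0.085) shift mm [-575.6 -696.   168.3]
```

Request:
send_rows:
  rows: "0 0 -28.8 -454 -209 3 1;0 0 -28.8 -454 -209 3 1;0 0 -28.8 -454 -209 3 1;0 0 -28.8 -454 -209 3 1;0 0 -28.8 -454 -209 3 0;0 0 -28.8 -454 -209 3 -1;0 0 -28.8 -454 -209 3 -1;0 0 -28.8 -454 -209 3 -1"

```text
time: 2.9
eef_pos: [0.5996, 0.2509, 0.2506]
tcp_rot: [-0.049, 0.999, 0.0, 0.0]
contact_force: [0.3, 0.2, 0.6]
opening: 0.145
finger_force: 0.0
```

```bash
python3 -c "
from h import *
go((.521,-.2455,.2),(.521,-.2455,.075))"
```

```text
t 2.9 pos [0.5996 0.2509 0.2506] F [0.3 0.2 0.6] op 0.145 ff 0.0 q [ 0.24  0.23  1.65  0.    1.26 -1.43]
turn [ 0.02  0.04 -0.04]
(0.521, -0.2455, 0.2) shift mm [ 127.3 -486.2   50.4]
(0.521, -0.2455, 0.075) shift mm [ 127.3 -486.2  175.4]
```

Request:
send_rows:
  rows: "0 0 0 127 -486 50 -1;0 0 0 127 -486 50 -1;0 0 0 127 -486 50 -1;0 0 0 127 -486 50 -1;0 0 0 127 -486 50 -1;0 0 0 127 -486 50 -1;0 0 0 127 -486 50 -1;0 0 0 127 -486 50 -1"

```text
time: 3.9
eef_pos: [0.5203, -0.241, 0.2011]
tcp_rot: [-0.049, 0.999, -0.0, 0.0]
contact_force: [0.9, -0.3, -0.4]
opening: -0.003
finger_force: 0.0
```

Request:
send_rows:
  rows: "0 0 0 8 -19 62 -1;0 0 0 8 -19 125 -1;0 0 0 8 -19 125 -1;0 0 0 8 -19 125 -1"

```text
time: 4.4
eef_pos: [0.5157, -0.259, 0.0775]
tcp_rot: [-0.05, 0.999, -0.001, 0.001]
contact_force: [-0.2, -0.2, 0.2]
opening: 0.001
finger_force: 0.0
```

```bash
python3 -c "
from h import *
S=ctrl.read_camera('scene')
cv2.imwrite('pics/k.png',cv2.resize(S['color'][250:400,290:430],(560,600),interpolation=cv2.INTER_CUBIC)[...,::-1])
go((.521,-.2455,.2),(.521,-.2455,.05))"
```

```text
t 4.45 pos [ 0.5166 -0.2595  0.0789] F [ 0.8 -0.7 -0.2] op -0.001 ff 0.0 q [-0.64  0.28  1.93  0.    0.92 -2.31]
turn [-0.2   0.22  0.01]
(0.521, -0.2455, 0.2) shift mm [  -6.2   13.1 -121.1]
(0.521, -0.2455, 0.05) shift mm [-5.6 13.6 28.9]
```

View pics/k.png

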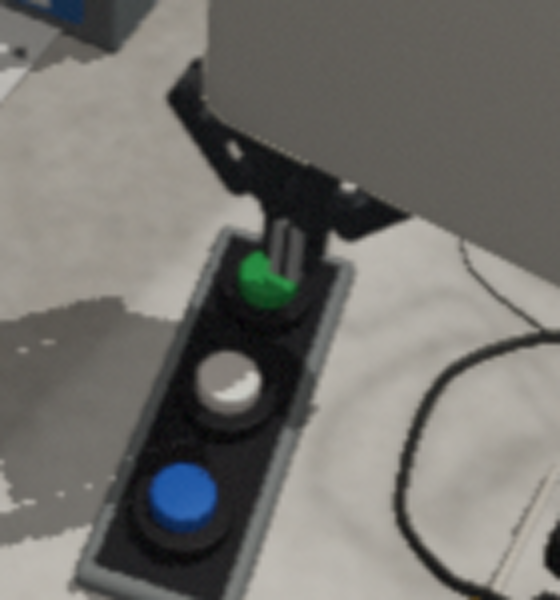

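Request:
send_rows:
  rows: "0 0 0 -6 13.5 0 -1;0 0 0 -6 13.5 12 -1;0 0 0 -6 13.5 22 -1;0 0 0 -6 13.5 26 -1;0 0 0 -6 13.5 28 -1;0 0 0 -6 13.5 30 -1;0 0 0 -6 13.5 30 -1"

```text
time: 5.32
eef_pos: [0.5198, -0.2444, 0.0497]
tcp_rot: [-0.049, 0.999, 0.001, -0.001]
contact_force: [-7.1, 7.2, 24.0]
opening: 0.002
finger_force: 11.6
```

Request:
send_rows:
  rows: "0 0 0 0 0 0 -1;0 0 0 0 0 -25 -1;0 0 0 0 0 -25 -1;0 0 0 0 0 -25 -1"

```text
time: 5.82
eef_pos: [0.5186, -0.2444, 0.0696]
tcp_rot: [-0.049, 0.999, 0.001, -0.001]
contact_force: [-0.4, -0.4, -0.2]
opening: -0.003
finger_force: 0.0
```

```bash
python3 -c "
from h import *
go((.461,-.2605,.0745),(.461,-.2605,.0505),(.401,-.2758,.0745),(.401,-.2758,.0505))"
```

```text
t 5.83 pos [ 0.5186 -0.2444  0.0696] F [-0.4 -0.4 -0.2] op -0.003 ff 0.0 q [-0.62  0.29  1.94 -0.    0.91 -2.29]
turn [ 0.06 -0.09 -0.05]
(0.461, -0.2605, 0.0745) shift mm [ 58.9 -10.4  -4.8]
(0.461, -0.2605, 0.0505) shift mm [ 58.9 -10.4  19.2]
(0.401, -0.2758, 0.0745) shift mm [120.1 -19.7  -4.7]
(0.401, -0.2758, 0.0505) shift mm [120.1 -19.7  19.3]
```

Request:
send_rows:
  rows: "0 0 0 59 -10.5 -5 -1;0 0 0 59 -10.5 -5 -1;0 0 0 59 -10.5 8 -1;0 0 0 59 -10.5 16 -1;0 0 0 59 -10.5 18 -1;0 0 0 59 -10.5 18 -1;0 0 0 59 -10.5 18 -1"

```text
time: 6.7
eef_pos: [0.4617, -0.2606, 0.0529]
tcp_rot: [-0.05, 0.999, 0.0, -0.0]
contact_force: [-1.9, 1.2, 4.2]
opening: -0.004
finger_force: 1.6
```

Request:
send_rows:
  rows: "0 0 0 0 0 2 -1;0 0 0 0 0 2 -1;0 0 0 0 0 2 -1"

```text
time: 7.08
eef_pos: [0.4618, -0.2607, 0.051]
tcp_rot: [-0.049, 0.999, 0.0, 0.0]
contact_force: [-1.2, 2.1, 3.7]
opening: 0.002
finger_force: 2.1
```

Request:
send_rows:
  rows: "0 0 0 0 0 1.5 -1;0 0 0 0 0 1.5 -1;0 0 0 0 0 1.5 -1"

```text
time: 7.45
eef_pos: [0.4619, -0.2608, 0.05]
tcp_rot: [-0.049, 0.999, 0.0, 0.0]
contact_force: [-2.0, 3.8, 8.3]
opening: 0.001
finger_force: 4.0
```

Request:
send_rows:
  rows: "0 0 0 0 0 -24 -1;0 0 0 0 0 -24 -1;0 0 0 0 0 -24 -1"

```text
time: 7.82
eef_pos: [0.4613, -0.2608, 0.0725]
tcp_rot: [-0.049, 0.999, 0.0, -0.0]
contact_force: [-0.2, -0.4, -0.0]
opening: 0.001
finger_force: 0.0
```

Request:
send_rows:
  rows: "0 0 0 61 -9.5 0 -1;0 0 0 61 -9.5 0 -1;0 0 0 61 -9.5 12 -1;0 0 0 61 -9.5 20 -1;0 0 0 61 -9.5 24.5 -1;0 0 0 61 -9.5 24.5 -1;0 0 0 61 -9.5 24.5 -1"

```text
time: 8.7
eef_pos: [0.4023, -0.2764, 0.0499]
tcp_rot: [-0.05, 0.999, 0.0, -0.001]
contact_force: [-4.8, 2.0, 10.7]
opening: 0.0
finger_force: 5.8
```

Request:
send_rows:
  rows: "0 0 0 0 0 -62 -1;0 0 0 0 0 -124 -1;0 0 0 0 0 -160 0.5;0 0 0 0 0 -160 0.5"

```text
time: 9.2
eef_pos: [0.404, -0.2777, 0.2125]
tcp_rot: [-0.05, 0.999, -0.003, 0.003]
contact_force: [0.9, 0.5, -0.7]
opening: 0.421
finger_force: 0.0
```

```bash
python3 -c "
from h import *
go((.6409,.063,.2),(.6409,.063,.098))"
```

```text
t 9.2 pos [ 0.404  -0.2777  0.2125] F [ 0.9  0.5 -0.7] op 0.421 ff 0.0 q [-0.81 -0.09  2.06  0.    1.16 -2.48]
turn [-0.35  0.3   0.02]
(0.6409, 0.063, 0.2) shift mm [-269.6  315.4   12. ]
(0.6409, 0.063, 0.098) shift mm [-269.1  316.   114. ]
```

Request:
send_rows:
  rows: "0 0 0 -269 315 12 0.5;0 0 0 -269 315 12 0.5;0 0 0 -269 315 12 0.5;0 0 0 -269 315 12 0.5;0 0 0 -269 315 12 0.5;0 0 0 -269 315 12 0.5;0 0 0 -269 315 12 0.5;0 0 0 -269 315 12 0.5"

```text
time: 10.2
eef_pos: [0.6384, 0.0666, 0.1935]
tcp_rot: [-0.052, 0.999, 0.0, -0.002]
contact_force: [0.1, -0.7, 0.3]
opening: 0.748
finger_force: 0.0
```

Request:
send_rows:
  rows: "0 0 0 0 0 30 0.5;0 0 0 0 0 50 0.5;0 0 0 0 0 55 0.5;0 0 0 0 0 55 0.5"

```text
time: 10.7
eef_pos: [0.6382, 0.0632, 0.1414]
tcp_rot: [-0.049, 0.999, 0.0, -0.0]
contact_force: [-1.0, 0.3, -0.2]
opening: 0.745
finger_force: 0.0
```

```bash
python3 -c "
from h import *
S=ctrl.read_camera('scene')
cv2.imwrite('pics/y1.png',cv2.resize(S['color'][140:270,220:350],(600,600),interpolation=cv2.INTER_CUBIC)[...,::-1])
go((.6409,.063,.098))"
```

```text
t 10.75 pos [0.6388 0.0632 0.1424] F [-0.2  0.4  0.1] op 0.747 ff 0.0 q [-0.06  0.32  1.75 -0.    1.07 -1.73]
turn [-0.01  0.05 -0.06]
(0.6409, 0.063, 0.098) shift mm [-2.  -0.4 44.4]
```

View pics/y1.png

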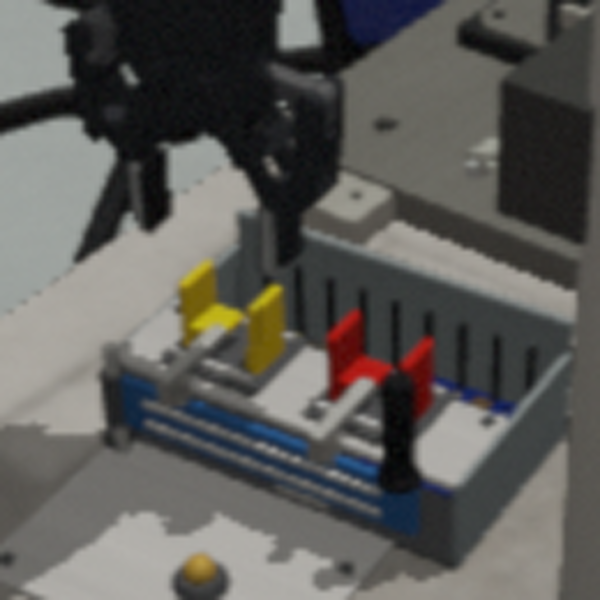

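Request:
send_rows:
  rows: "0 0 0 -2 -3 20 0.5;0 0 0 -2 -3 36 0.5;0 0 0 -2 -3 44 0.5;0 0 0 -2 -3 44 0.5"
  grip_force: 25

```text
time: 11.25
eef_pos: [0.6399, 0.061, 0.0963]
tcp_rot: [-0.049, 0.999, 0.0, -0.001]
contact_force: [0.5, 0.4, 0.6]
opening: 0.748
finger_force: 0.0
```

Request:
send_rows:
  rows: "0 0 0 0 -4 0 0.1;0 0 0 0 -4 0 -0.1;0 0 0 0 -4 0 -0.3;0 0 0 0 -4 0 -0.5;0 0 0 0 -4 0 -0.5"

```text
time: 11.88
eef_pos: [0.6419, 0.056, 0.0994]
tcp_rot: [-0.049, 0.999, -0.001, 0.001]
contact_force: [-2.0, -2.2, 5.4]
opening: 0.364
finger_force: 26.1
```

Request:
send_rows:
  rows: "0 0 0 0 0 0 -0.6;0 0 0 0 0 0 -0.6;0 0 0 0 2 0 0.0;0 0 0 0 4 0 0.5;0 0 0 0 4 0 0.5;0 0 0 0 4 -40 0.5;0 0 0 0 4 -50 0.5;0 0 0 0 4 -50 0.5"

```text
time: 12.88
eef_pos: [0.6413, 0.0609, 0.1486]
tcp_rot: [-0.049, 0.999, -0.0, 0.001]
contact_force: [1.3, -0.1, -0.6]
opening: 0.751
finger_force: 0.0
```

```bash
python3 -c "
from h import *
S=ctrl.read_camera('scene')
cv2.imwrite('pics/y2.png',cv2.resize(S['color'][150:270,230:350],(600,600),interpolation=cv2.INTER_CUBIC)[...,::-1])
go((.6494,-.0216,.145),(.6494+.0003,-.0216-.003,.098))"
```

```text
t 12.93 pos [0.6405 0.0609 0.1472] F [ 0.  -0.1  0.4] op 0.75 ff 0.0 q [-0.06  0.32  1.74 -0.    1.08 -1.73]
turn [ 0.   -0.02 -0.03]
(0.6494, -0.0216, 0.145) shift mm [ -0.7 -83.    2.2]
(0.6496999999999999, -0.0246, 0.098) shift mm [ -0.8 -86.   49.2]
```

View pics/y2.png

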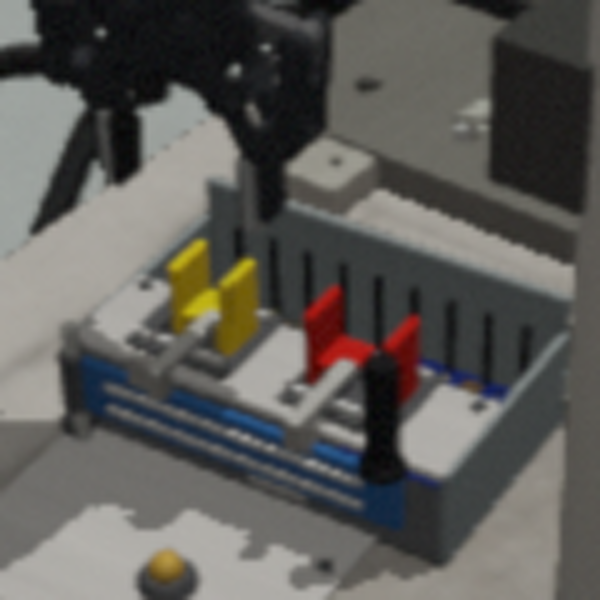

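Request:
send_rows:
  rows: "0 0 0 -1 -62 0 0.5;0 0 0 -1 -85 2 0.5;0 0 0 -1 -85 30 0.5;0 0 0 -1 -85 49 0.5;0 0 0 -1 -85 49 0.5;0 0 0 -1 -85 49 0.5"

```text
time: 13.68
eef_pos: [0.6504, -0.0231, 0.0991]
tcp_rot: [-0.05, 0.999, -0.0, 0.0]
contact_force: [-0.7, -0.7, 0.5]
opening: 0.752
finger_force: 0.0
```

Request:
send_rows:
  rows: "0 0 0 0 -4 0 0.1;0 0 0 0 -4 0 -0.1;0 0 0 0 -4 0 -0.3;0 0 0 0 -4 0 -0.5;0 0 0 0 -4 0 -0.6;0 0 0 0 -4 0 -0.6"

```text
time: 14.42
eef_pos: [0.6515, -0.0285, 0.1006]
tcp_rot: [-0.049, 0.999, -0.001, 0.001]
contact_force: [-1.8, -1.7, 6.5]
opening: 0.366
finger_force: 26.7
```

Request:
send_rows:
  rows: "0 0 0 0 0 0 -0.6;0 0 0 0 2 0 0.0;0 0 0 0 4 0 0.5;0 0 0 0 4 0 0.5;0 0 0 0 4 -50 0.5;0 0 0 0 4 -80 0.5;0 0 0 20 64 -80 0.3;0 0 0 20 120 -80 0.3"

```text
time: 15.42
eef_pos: [0.6179, 0.0905, 0.1792]
tcp_rot: [-0.048, 0.999, -0.0, 0.0]
contact_force: [-0.4, -0.3, -0.4]
opening: 0.655
finger_force: 0.0
```

```bash
python3 - <<'E'
from h import *
S=ctrl.read_camera("scene");T=ctrl.read_camera("top"); st()
Rm=R.from_euler('z',5.7,degrees=True).as_matrix()
for p in (S,T):
    print([(r["p"],w(p,r["position"]).round(4)) for r in ctrl.look_for(p,"gate_knob")])
    # predicted pixels for the guess
    c=[proj(p,Rm@np.array([.606,-.119,z])) for z in (.055,.115)]; print("pred foot/top",np.round(c,1).tolist())
    m=(p["color"].max(2)<45).astype(np.uint8); u0,v0=np.mean(c,0).astype(int)
    n,l,s,cc=cv2.connectedComponentsWithStats(m[v0-25:v0+25,u0-20:u0+20])
    for i in range(1,n):
        if s[i][4]>15: print("blob",(s[i][:2]+[u0-20,v0-25]).tolist(),s[i][2:].tolist(),(cc[i]+[u0-20,v0-25]).round(1))
a=cv2.resize(S["color"][180:270,235:345],(660,540),interpolation=cv2.INTER_CUBIC)
cv2.imwrite("pics/kn.png",a[...,::-1])
E
```

```text
t 15.53 pos [0.6174 0.0945 0.1787] F [ 1.  -0.4  0.5] op 0.651 ff 0.0 q [-0.01  0.25  1.77  0.    1.13 -1.69]
[(0.57, array([ 0.6147, -0.0623,  0.0844]))]
pred foot/top [[305.1, 244.3], [304.9, 222.4]]
blob [291, 208] [2, 8, 16] [291.5 211.5]
blob [305, 208] [2, 10, 20] [305.5 212.5]
blob [319, 210] [2, 14, 26] [319.5 216.5]
blob [302, 221] [9, 26, 170] [305.9 234.3]
blob [307, 247] [10, 11, 42] [313.1 252.7]
[(0.41, array([ 0.6145, -0.0606,  0.1018]))]
pred foot/top [[290.0, 225.3], [288.4, 219.5]]
blob [287, 222] [8, 6, 40] [290.6 224.5]
```

View pics/kn.png

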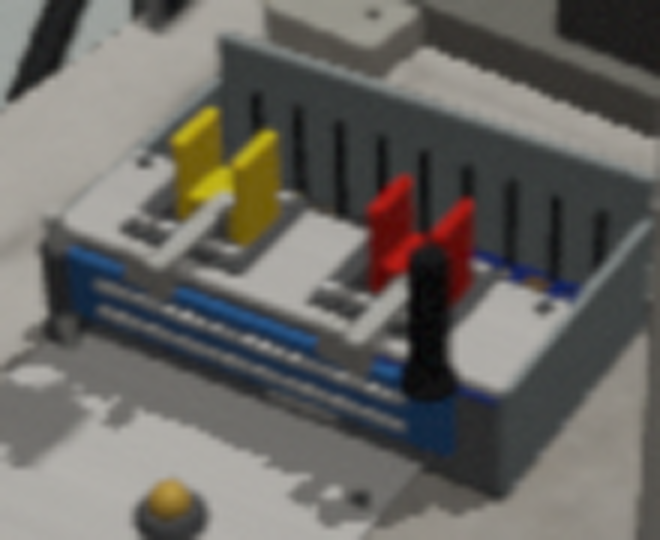

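```bash
python3 -c "
from h import *
go((.613,-.0605,.175),(.613,-.0605,.103))"
```

```text
t 15.62 pos [0.6185 0.0908 0.1786] F [ 0.  -0.9  0.7] op 0.648 ff 0.0 q [-0.02  0.25  1.77 -0.    1.13 -1.69]
turn [-0.03 -0.01  0.11]
(0.613, -0.0605, 0.175) shift mm [  20.7 -150.     3.7]
(0.613, -0.0605, 0.103) shift mm [  20.7 -150.    75.7]
```

Request:
send_rows:
  rows: "0 0 0 20 -62 3 0.2;0 0 0 20 -124 3 0.2;0 0 0 20 -150 3 0.2;0 0 0 20 -150 3 0.2;0 0 0 20 -150 40 0.2;0 0 0 20 -150 65 0.2;0 0 0 20 -150 75 0.2;0 0 0 20 -150 75 0.2"

```text
time: 16.62
eef_pos: [0.6134, -0.0611, 0.1033]
tcp_rot: [-0.05, 0.999, 0.0, -0.001]
contact_force: [-0.7, 0.2, -0.0]
opening: 0.598
finger_force: 0.0
```

Request:
send_rows:
  rows: "0 0 0 0 0 0 -0.1;0 0 0 0 0 0 -0.4;0 0 0 0 0 0 -0.7;0 0 0 0 0 0 -0.9;0 0 0 0 0 0 -1;0 0 0 0 0 0 -1"
  grip_force: 40

```text
time: 17.38
eef_pos: [0.6143, -0.0597, 0.1053]
tcp_rot: [-0.049, 0.999, 0.001, 0.001]
contact_force: [0.2, 5.7, 3.9]
opening: 0.172
finger_force: 39.2
```

```bash
python3 - <<'E'
from h import *
H=np.array([.5967,.1028]); s=st(); r=R.from_quat(s["tcp_rot"]); k=s["eef_pos"]
v=np.array([np.sin(np.radians(5.7)),-np.cos(np.radians(5.7))])*.164
print("closed knob expected",H+v)
H=k[:2]-v
for th in np.arange(.1,1.51,.1):
    c,q=np.cos(-th),np.sin(-th); p=H+np.array([[c,-q],[q,c]])@v
    print(round(th,1),p.round(3),(r.inv().apply(np.r_[p,k[2]]-k)*1000).round(0))
E
```

```text
t 17.38 pos [ 0.6143 -0.0597  0.1053] F [0.2 5.7 3.9] op 0.172 ff 39.2 q [-0.26  0.32  1.83  0.    1.   -1.93]
closed knob expected [ 0.61298844 -0.06038911]
0.1 [ 0.598 -0.06 ] [16.  1. -0.]
0.2 [ 0.582 -0.06 ] [33.  3. -0.]
0.3 [ 0.565 -0.057] [48.  7. -0.]
0.4 [ 0.549 -0.053] [64. 13. -0.]
0.5 [ 0.534 -0.048] [79. 20. -0.]
0.6 [ 0.519 -0.04 ] [93. 29. -0.]
0.7 [ 0.505 -0.032] [106.  38.  -0.]
0.8 [ 0.492 -0.022] [118.  50.  -0.]
0.9 [ 0.48  -0.011] [129.  62.  -0.]
1.0 [0.469 0.002] [138.  75.  -0.]
1.1 [0.46  0.015] [146.  89.   0.]
1.2 [0.452 0.029] [153. 104.   0.]
1.3 [0.445 0.044] [158. 120.   0.]
1.4 [0.44 0.06] [162. 136.   0.]
1.5 [0.436 0.076] [164. 152.   0.]
```

Request:
send_rows:
  rows: "0 0 0 8 0 0 -1;0 0 0 16 1 0 -1;0 0 0 25 2 0 -1;0 0 0 33 3 0 -1;0 0 0 41 5 0 -1;0 0 0 48 7 0 -1"

```text
time: 18.12
eef_pos: [0.5664, -0.0576, 0.1053]
tcp_rot: [-0.049, 0.999, 0.001, 0.002]
contact_force: [1.8, 6.7, 1.5]
opening: 0.177
finger_force: 39.2
```

Request:
send_rows:
  rows: "0 0 0 16 6 0 -1;0 0 0 31 13 0 -1;0 0 0 38 17 0 -1;0 0 0 45 22 0 -1;0 0 0 52 26 0 -1;0 0 0 58 31 0 -1;0 0 0 70 43 0 -1;0 0 0 81 55 0 -1"

```text
time: 19.12
eef_pos: [0.4808, -0.0119, 0.1053]
tcp_rot: [-0.049, 0.999, -0.0, 0.003]
contact_force: [6.5, 4.1, 0.7]
opening: 0.173
finger_force: 40.6
```

Request:
send_rows:
  rows: "0 0 0 9 13 0 -1;0 0 0 17 27 0 -1;0 0 0 24 42 0 -1;0 0 0 29 58 0 -1;0 0 0 33 74 0 -1;0 0 0 34 84 0 -1;0 0 0 34 84 0 -1;0 0 0 34 84 0 -1"

```text
time: 20.12
eef_pos: [0.4374, 0.0678, 0.1051]
tcp_rot: [-0.05, 0.999, -0.001, 0.0]
contact_force: [0.6, -2.1, 8.7]
opening: 0.173
finger_force: 41.5
```

```bash
python3 - <<'E'
from h import *
s=st(); H=np.array([.598,.1035]); d=s["eef_pos"][:2]-H
print("r",np.hypot(*d),"angle",-(np.arctan2(d[1],d[0])-np.arctan2(-.995,.0993)))
S=ctrl.read_camera("scene")
cv2.imwrite('pics/end.png',cv2.resize(S['color'][150:350,190:400],(630,600),interpolation=cv2.INTER_CUBIC)[...,::-1])
E
```

```text
t 20.12 pos [0.4374 0.0678 0.1051] F [ 0.6 -2.1  8.7] op 0.173 ff 41.5 q [-0.08 -0.05  2.24 -0.    0.95 -1.75]
r 0.1644930452080903 angle 1.4512579797637388
```

View pics/end.png

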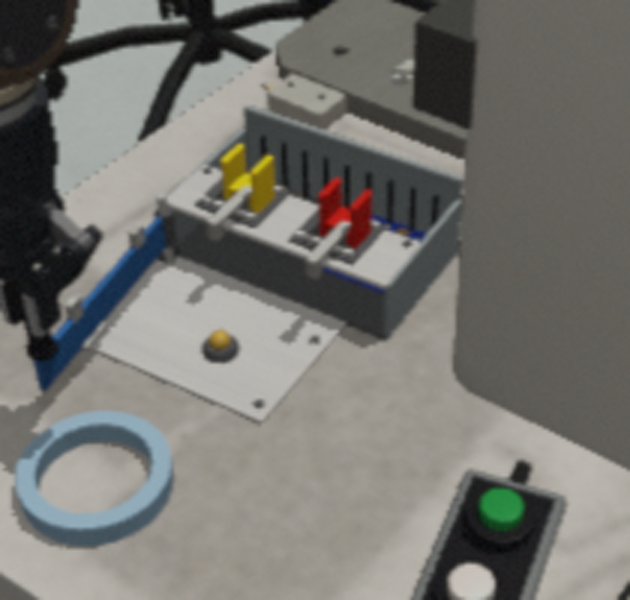

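The picture shows the blue gate standing square to the magazine front, from about (165,235) to (45,375), with the fingers on the knob at (40,345). Both catches are squeezed, the keys are up and the tape has not moved. I'm handing the job in.

```bash
python3 -c "
from h import *
print(ctrl.sign_off())"
```

```text
the job is handed in; nothing more can be done
None
```

I pressed the keys green, white, blue, squeezed the yellow and then the red catch, and swung the gate to about 1.45 rad. I signed off at about 20 s still holding the knob with 40 N; sign-off returned no verdict.

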